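# Snap the cover onto a gem display mount

## Task

Put the clear cover back over the amethyst on the black display mount: set it squarely on the mount, brass band down, and let go of it before it clicks. Then, with the wooden-handled seating stamp, press straight down on the middle of the cover until it clicks fully home, and keep 15 to 20 N on it for half a second to bed the seal, never more than 25 N or the window cracks. Stand the stamp upright on its round cork mat again, and leave the loupe, the bead jar and the gem box where they are.

Things in the scene. Friction and masses are not known exactly. Their poses are not given: they have to be found in the camera images.
- mount_seat (a point): The black display mount: a round 90 mm foot let into the table and an upright column 54 mm in diameter with a purple stone on top. This point is on its axis at the column's shoulder, 28 to 36 mm above the table (differs each time); z is up. A rubber seal on the shoulder stands 3 mm high. The cover, laid on loosely, rests on spring catches with its foot 8 to 9 mm above this point
- mount_catches (a point): On the mount's axis, 4.5 mm above the shoulder, at the lower edge of four spring catches round the spigot. Pushing the cover over their slope takes up to 10 N over 3 mm, then 0 to 2 N over 2 mm; then the foot meets the seal and at about 6 N, 6 mm below where it lay, the catches click over the band (the force drops 2 to 4 N). Beyond that the seal resists with about 10 N per mm
- mount_spigot (a point): Top of the spigot, on the mount's axis, 20.5 mm above the shoulder. The spigot is 42.4 mm in diameter, tapering over its last 4 mm to 34 mm; the stone rises 8 mm above this point
- cover_mid (a point): Centre of the cover: a round clear box open below, 54 mm outside diameter, 32 mm high, about 70 g, brass band at the foot, brass rim round the window. It starts upright on a square blue velvet pad (100 mm, 5 mm thick). z points up out of the window. Opening at the foot 45.4 mm, 1.5 mm clear of the spigot all round. Grip it across the outside, any direction
- stamp_grip (a point): Middle of the handle of the seating stamp: white round foot 58 mm in diameter and 12 mm high with a flat underside, thin neck, upright round wooden handle 30 mm in diameter from 22 to 74 mm above the underside (its top); about 250 g. It starts upright on the cork mat. This point is 48 mm above the underside; z points up. Grip it in any direction
- cover_foot (a point): The centre of the cover's lower edge, 16 mm below cover_mid
- stamp_face (a point): The centre of the stamp's flat underside, 48 mm below stamp_grip
- cork_mat: The round cork mat on which the stamp stands, fixed, 96 mm in diameter and 5 mm thick; origin at the centre of its underside, on the table
- stamp: The stamp as a whole; origin at the centre of its underside
- cover: The cover as a whole; origin at the centre of its lower edge
- loupe: A folded steel loupe lying on the table, about 65 x 30 x 18 mm; to be left alone
- bead_jar: A glass jar of purple beads with a brass lid, 45 mm in diameter and 58 mm high; to be left alone
- gem_box: A black divided box of stones, 70 x 90 x 20 mm; to be left alone
Mind the look-alikes: they are no part of the job. What is shaped like the stamp but pink is not meant. What is meant by the cork_mat is not pink, and is the smaller of those in its own colour.

How it is judged:
By the outcome, as a careful person would: the job done as asked, in the order asked, and still so for the second after the job is handed in, with the robot touching nothing.
It also fails if it takes over 67 s, if anything falls off the work surface, if the arm or the gripper's body presses on something with over 40 N, if the wrist force passes 120 N, or if a joint passes its speed limit or range.

## Robot

A 7-joint arm with a two-finger parallel gripper is mounted at the origin on the work surface. World frame = base frame: x ahead of the robot, y to its left, z up, the work surface at z = 0. Lengths are in mm, angles in rad, forces in N, time in s.
With the tool pointing down it reaches from about 400 to 875 mm from the base axis. Payload 4.4 kg.
Tool frame: the origin (TCP) lies where the fingers leave the gripper's body, on its centre line; the fingertips stand 73 mm ahead of it and the grasp point (between the pads) lies 54 mm ahead of it; z points along the fingers, y is the line along which they close (so a half turn about z gives the same grasp; the last joint's range is limited). The gripper opens to 85 mm and grips with 20 to 120 N. Pads are 22 mm wide; open, the fingers measure 114 mm over their backs; the gripper's body (76 mm by 85 mm) begins 54 mm behind the grasp point. The pads swing forward as they close: fully open they stand 13 mm farther back than shut.
Start: joints at [1.274, 0.628, 0.038, 1.517, -0.027, 0.996, -0.02], TCP at [148.716, -632.772, 303.913] pointing down, gripper open.
Joint ranges: [-3.06, 3.06], [-0.37, 2.12], [-1.25, 1.32], [0.18, 2.47], [-1.1, 4.24], [0.23, 1.98], [-2.94, 2.94]. Speed limits (rad/s): [2.57, 2.57, 3.14, 3.14, 3.14, 3.14, 3.14].

## Interface

Orientations are given as [roll, pitch, yaw] about the fixed x, y, z axes, in that order (R = Rz(yaw) Ry(pitch) Rx(roll)).
In Python, from cell import ctrl gives the robot as it stands.
- The arm moves only by the tool send_rows, never from a script. Its argument "rows" is a list that holds one entry, the list of rows, each a list of 6 numbers: the shift along the tool's x, y, z in cm, then the turn, a rotation vector about the tool's x, y, z in rad. In form: [[[tx, ty, tz, wx, wy, wz], ...]]. A call has 1 to 10 rows; each row is the pose to reach, as a shift and turn from the pose commanded when the call began, along the tool's axes at that moment; what a row does not reach only later rows make up. A row lasts 1/10 s, in which the tool goes at most 50 mm and 8.59 degrees, less where a joint would pass 70% of its speed; a pose out of reach is approached as far as the arm can. A call with a gripper value outside its range is refused whole. "grip" is the closure in counts, from 0 (fully open) to 255 (shut), set as the call begins (left out, the last holds). The fingers move at their own pace and stop on an object; the grip force is fixed at half the most. Time passes only in rows, so rows that repeat a pose let the fingers close. It gives the time, the measured TCP pose, the force, the opening and the grip force at its end, in the units of the state.
- ctrl.read_state(): the state, without advancing time (a new reading comes with each control period).
- ctrl.get_image(name): name is "scene" or "top"; returns a dict with "pixels" (384x512x3 uint8, red, green, blue), "fx", "fy", "cx", "cy" (pixels), "extrinsics" (4x4, takes a point from camera to world coordinates). Camera axes: x right, y up, looking along -z (the intrinsics and any distortion apply to the point x, -y, -z); pixel columns grow to the right and rows downward; lengths in mm; the calibration is good to about 2 mm. A picture is of the moment at which its call begins. There is no depth.
- ctrl.finish_job(): hands the job in; it is judged then, once.
The state is a dict: "clock": time; "qpos": joint angles; "qd": joint speeds; "tau": joint torques, N m; "eef_pos": TCP position; "tool_rot": TCP orientation; "force": force on the tool from outside, world axes, zero at the start; "torque": the same for the moment, N m; "width": finger opening in mm; "gripper_force": force on a finger pad.
Only numpy, scipy, OpenCV 4.12 (cv2) and the standard library are available. Lean on these libraries where they do the work, as an engineer would, in place of code of your own. Each camera call takes 0.05 s, during which the arm holds its last target. There are 200 camera calls.

## Working session

There is one attempt and no reset: what is moved stays moved. The work goes in short steps, Python scripts to look and compute and a tool call to move; the robot and the scene stay as the last step left them, time stands still between calls to the robot, and variables do not carry over. Pictures are saved under pics/ and viewed, at most 10 in all, crops included, and the job is handed in when it is done.

Besides the shell and the picture viewer there is one more tool, called after "Emit:" as name(argument=value, ...) on one line, values as JSON. send_rows: Moves the arm, as the interface text tells. Its arguments: {"type":"object","properties":{"rows":{"type":"array","items":{"type":"array","items":{"type":"array","items":{"type":"number"}}}},"grip":{"type":"number"}},"required":["rows"]}

```bash
ls; mkdir -p pics
python3 - <<'E'
from cell import ctrl
import cv2,numpy as np
s=ctrl.read_state();print(s)
for n in("scene","top"):
    d=ctrl.get_image(n);cv2.imwrite(f"pics/{n}0.png",d["pixels"][:,:,::-1]);print(n,{k:v for k,v in d.items() if k!="pixels"})
a=cv2.imread("pics/scene0.png");b=cv2.imread("pics/top0.png")
E
```

```text
pics
{'clock': 0.0, 'qpos': array([ 1.27422077,  0.62934767,  0.03841807,  1.51838703, -0.02696782,
        0.9963013 , -0.01999564]), 'qd': array([ 1.84508232e-04, -4.65033447e-04, -3.78823939e-05,  1.01882027e-04,
       -2.77743652e-04,  2.60328346e-05,  1.65638545e-03]), 'tau': array([ 1.48851454e-04, -5.63398540e+01,  1.22657184e+00, -1.93444866e+01,
        1.12106130e-02,  1.04813237e-02,  9.64206890e-06]), 'eef_pos': array([ 148.59720024, -632.27552804,  302.98145048]), 'tool_rot': array([-3.13966711e+00,  3.89151794e-05,  2.30816362e-01]), 'force': array([ 0.56365328, -0.35054252, -0.36674916]), 'torque': array([-0.01599051, -0.01364953,  0.02751914]), 'gripper_force': 0.0, 'width': 85.57517751699855}
scene {'fx': 485.62176732226567, 'fy': 485.62176732226567, 'cx': 251.59876252671157, 'cy': 199.1739475849428, 'extrinsics': array([[ 5.86861645e-01, -5.39310085e-01,  6.03935462e-01,
         1.12814618e+03],
       [ 8.09684230e-01,  3.88860298e-01, -4.39544214e-01,
        -4.70927435e+02],
       [ 2.20410340e-03,  7.46948660e-01,  6.64878065e-01,
         7.37250610e+02],
       [ 0.00000000e+00,  0.00000000e+00,  0.00000000e+00,
         1.00000000e+00]])}
top {'fx': 451.1443249826285, 'fy': 451.1443249826285, 'cx': 258.0431430812987, 'cy': 188.25750909240875, 'extrinsics': array([[ 3.23822652e-03,  9.85374002e-01, -1.70374849e-01,
         3.65502227e+02],
       [-9.99971843e-01,  4.34419669e-03,  6.11899670e-03,
        -2.77141720e+01],
       [ 6.76964213e-03,  1.70350237e-01,  9.85360324e-01,
         9.58741121e+02],
       [ 0.00000000e+00,  0.00000000e+00,  0.00000000e+00,
         1.00000000e+00]])}
```

View pics/scene0.png

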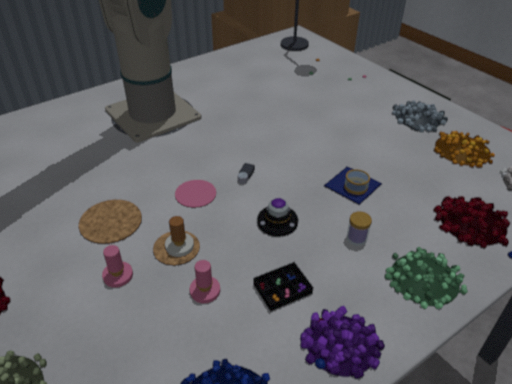

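View pics/top0.png

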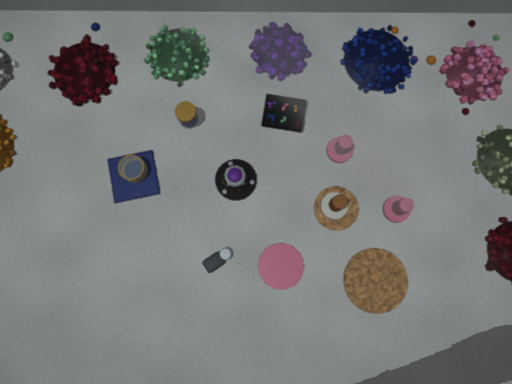

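Candidates:
- **Stamp:** brown handle on a white foot at top (338,204), scene (178,238). The pink look-alikes at top (341,148) and (399,207) are not meant.
- **Cork mat:** the small one at top (336,208). The large cork at top (376,280) and the pink disc at (281,266) are not meant.
- **Cover:** on the blue pad at top (133,168).
- **Mount:** black foot with the purple stone at top (236,178).

I'll measure these and check them in one close crop.

```bash
cat > h.py <<'E'
import numpy as np,cv2
def ray(d,p):
    E=d["extrinsics"];v=E[:3,:3]@np.array([(p[0]-d["cx"])/d["fx"],-(p[1]-d["cy"])/d["fy"],-1]);return E[:3,3],v
def onz(d,p,z):
    o,v=ray(d,p);return o+v*(z-o[2])/v[2]
def tri(d1,p1,d2,p2):
    (a,u),(b,v)=ray(d1,p1),ray(d2,p2);t=np.linalg.lstsq(np.c_[u,-v],b-a,rcond=None)[0]
    P,Q=a+u*t[0],b+v*t[1];return (P+Q)/2,np.linalg.norm(P-Q)
def proj(d,P):
    E=d["extrinsics"];c=E[:3,:3].T@(np.array(P)-E[:3,3]);return np.array([d["cx"]-d["fx"]*c[0]/c[2],d["cy"]+d["fy"]*c[1]/c[2]])
def blob(hsv,lo,hi,roi):
    x0,y0,x1,y1=roi;m=cv2.inRange(hsv,np.array(lo),np.array(hi))[y0:y1,x0:x1]
    cs=cv2.findContours(m,cv2.RETR_EXTERNAL,cv2.CHAIN_APPROX_NONE,offset=(x0,y0))[0]
    return max(cs,key=cv2.contourArea)
E
python3 - <<'E'
from cell import ctrl
from h import *
D={n:ctrl.get_image(n) for n in("scene","top")};H={n:cv2.cvtColor(D[n]["pixels"],cv2.COLOR_RGB2HSV) for n in D}
C={"scene":[(357,183),(278,212),(177,240)],"top":[(133,174),(236,178),(337,207)]}
rows=[np.hstack([cv2.resize(D[n]["pixels"][y-32:y+32,x-32:x+32,::-1],(260,260),interpolation=cv2.INTER_CUBIC) for x,y in C[n]]) for n in D]
cv2.imwrite("pics/crop.png",np.vstack(rows))
for n,what in (("top",[("pad",(100,80,40),(130,255,255),0),("stone",(130,80,40),(160,255,255),1),("foot",(0,0,0),(180,255,45),1),("cork",(5,60,60),(25,255,255),2),("handle",(5,120,30),(20,255,125),2)]),
 ("scene",[("pad",(100,80,40),(130,255,255),0),("stone",(130,80,40),(160,255,255),1),("foot",(0,0,0),(180,255,45),1),("cork",(5,60,60),(25,255,255),2),("handle",(5,120,30),(20,255,125),2)])):
  for nm,lo,hi,i in what:
    x,y=C[n][i]
    try:
        c=blob(H[n],lo,hi,(x-34,y-34,x+34,y+34));e=cv2.minEnclosingCircle(c);r=cv2.boundingRect(c);q=cv2.fitEllipse(cv2.convexHull(c))
        print(n,nm,cv2.contourArea(c),"box",r,"ell",np.round(q[0],1),np.round(q[1],1),"z0",onz(D[n],q[0],0).round(1),"z5",onz(D[n],q[0],5).round(1))
    except Exception as ex: print(n,nm,ex)
E
```

```text
top pad 1209.5 box (108, 151, 52, 52) ell [133.  176.5] [54.2 61.1] z0 [555.9 236.8   0. ] z5 [554.9 235.4   5. ]
top stone 145.0 box (227, 168, 15, 14) ell [234.4 174.5] [14.1 14.4] z0 [561.4  17.7   0. ] z5 [560.4  17.5   5. ]
top foot 715.0 box (216, 160, 40, 40) ell [235.6 179.3] [39.7 40.1] z0 [550.7  15.    0. ] z5 [549.7  14.8   5. ]
top cork 1459.0 box (314, 186, 45, 44) ell [335.9 207.9] [43.  44.5] z0 [ 489.4 -200.6    0. ] z5 [ 488.7 -199.7    5. ]
top handle 179.0 box (330, 195, 18, 16) ell [338.1 202.2] [13.3 18.6] z0 [ 501.6 -205.7    0. ] z5 [ 500.9 -204.8    5. ]
scene pad 515.0 box (325, 167, 56, 37) ell [353.3 184.4] [35.3 53.4] z0 [556.7 242.4   0. ] z5 [560.6 237.6   5. ]
scene stone 88.5 box (272, 198, 14, 10) ell [278.3 202.6] [ 9.4 13.3] z0 [503.4  58.7   0. ] z5 [507.6  55.1   5. ]
scene foot 729.5 box (258, 208, 40, 28) ell [277.1 220.5] [30.7 40.3] z0 [547.4  20.4   0. ] z5 [551.4  17.1   5. ]
scene cork 1370.0 box (153, 216, 47, 50) ell [176.  241.4] [45.  50.3] z0 [ 473.5 -188.6    0. ] z5 [ 477.9 -190.5    5. ]
scene handle 297.0 box (170, 217, 15, 28) ell [177.1 230. ] [15.  29.6] z0 [ 445.6 -170.3    0. ] z5 [ 450.3 -172.4    5. ]
```

View pics/crop.png

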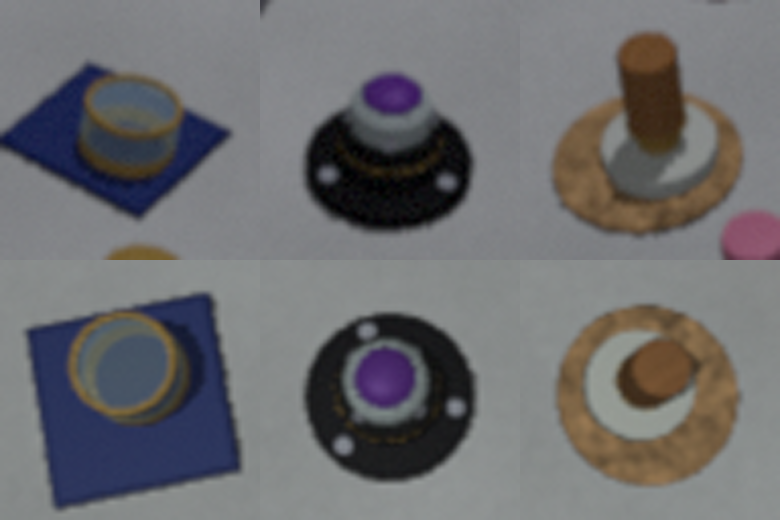

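Run:
```python
from cell import ctrl
from h import *
D={n:ctrl.get_image(n) for n in("scene","top")};s,t=D["scene"],D["top"]
for nm,ps,pt,z in (("rim",(357.5,175.2),(130.8,166.7),37),("handletop",(176.1,220.4),(340,201.3),79),("stampfoot",None,(334.4,205.3),17),("stone",(278.3,202.6),(234.4,174.5),58),("mount foot",(277.1,220.8),(235.6,179.3),0)):
    print(nm,"top",onz(t,pt,z).round(1))
    if ps: print("   scene",onz(s,ps,z).round(1),"tri",tri(s,ps,t,pt))
H=cv2.cvtColor(s["pixels"],cv2.COLOR_RGB2HSV)
for n,x,y in(("top",235,178),("scene",278,212)):
    g=cv2.cvtColor(D[n]["pixels"],cv2.COLOR_RGB2GRAY);m=(g<55).astype(np.uint8)[y-36:y+36,x-36:x+36]
    c=max(cv2.findContours(m,0,1,offset=(x-36,y-36))[0],key=cv2.contourArea);h=cv2.convexHull(c)[:,0]
    if n=="scene": h=h[h[:,1]>218]
    w=np.array([onz(D[n],p,2)[:2] for p in h]);A=np.c_[2*w,np.ones(len(w))];q=np.linalg.lstsq(A,(w**2).sum(1),rcond=None)[0]
    print(n,"circle",q[:2],np.sqrt(q[2]+q[:2]@q[:2]),len(w))
```

```text
rim top [569.4 232.2  37. ]
   scene [567.3 238.   37. ] tri (array([569.62423282, 232.68139105,  40.45477675]), np.float64(3.3171885702489963))
handletop top [ 492.2 -194.9   79. ]
   scene [ 494.7 -191.1   79. ] tri (array([ 493.29037885, -192.89819728,   78.89242355]), np.float64(4.4414780718493265))
stampfoot top [ 492.6 -194.6   17. ]
stone top [549.5  14.9  58. ]
   scene [552.5  17.   58. ] tri (array([550.6705969 ,  16.39473725,  56.68286036]), np.float64(3.340701954158919))
mount foot top [550.7  14.9   0. ]
   scene [548.2  19.9   0. ] tri (array([550.7405517 ,  15.96101026,   3.99753494]), np.float64(2.8228744026317427))
top circle [550.79158059  15.16808436] 44.00925232954281 25
scene circle [550.81686712  16.68232966] 43.59756517106373 12
```

```bash
cat >> h.py <<'E'
from scipy.spatial.transform import Rotation as R
def rows(*targets,s=None):
    """targets (x,y,z,yaw) world, tool down -> shift cm, turn rad in tool axes"""
    from cell import ctrl
    s=s or ctrl.read_state();R0=R.from_euler("xyz",s["tool_rot"])
    print("pose",s["eef_pos"].round(1),s["tool_rot"].round(4),"F",s["force"].round(2),"w",round(s["width"],1),"t",s["clock"])
    for x,y,z,yaw in targets:
        R1=R.from_euler("xyz",[np.pi,0,yaw])
        print((R0.inv().apply(np.array([x,y,z])-s["eef_pos"])/10).round(2),(R0.inv()*R1).as_rotvec().round(4))
E
python3 - <<'E'
from h import *
rows((470,-200,280,0),(568.5,234.5,200,0))
E
```

```text
pose [ 148.7 -632.6  303.6] [-3.141  -0.      0.2308] F [-0.27 -0.1   0.32] w 85.4 t 0.3
[ 41.17 -34.76   2.38] [-6.000e-04  1.000e-04  2.308e-01]
[ 60.7  -74.8   10.41] [-6.000e-04  1.000e-04  2.308e-01]
```

Emit:
send_rows(rows=[[[41.2,-34.8,2.4,0,0,0.23],[41.2,-34.8,2.4,0,0,0.23],[41.2,-34.8,2.4,0,0,0.23],[41.2,-34.8,2.4,0,0,0.23],[41.2,-34.8,2.4,0,0,0.23],[41.2,-34.8,2.4,0,0,0.23],[41.2,-34.8,2.4,0,0,0.23],[41.2,-34.8,2.4,0,0,0.23],[41.2,-34.8,2.4,0,0,0.23],[41.2,-34.8,2.4,0,0,0.23]]])

```text
clock: 1.3
eef_pos: [447.5, -230.0, 281.9]
tool_rot: [3.141, -0.001, 0.001]
force: [1.7, -0.3, -0.2]
width: 85.1
gripper_force: 0.0
```

Run:
```python
from h import *
rows((568.5,234.5,200,0))
```

```text
pose [ 447.5 -230.   281.9] [ 3.1412e+00 -7.0000e-04  6.0000e-04] F [ 1.71 -0.31 -0.25] w 85.1 t 1.3
[ 12.12 -46.45   8.18] [ 0.0004 -0.0007  0.0006]
```

Emit:
send_rows(rows=[[[12.1,-46.4,8.2,0,0,0],[12.1,-46.4,8.2,0,0,0],[12.1,-46.4,8.2,0,0,0],[12.1,-46.4,8.2,0,0,0],[12.1,-46.4,8.2,0,0,0],[12.1,-46.4,8.2,0,0,0],[12.1,-46.4,8.2,0,0,0],[12.1,-46.4,8.2,0,0,0],[12.1,-46.4,8.2,0,0,0],[12.1,-46.4,8.2,0,0,0]]])

```text
clock: 2.3
eef_pos: [567.1, 236.7, 199.1]
tool_rot: [-3.14, -0.0, 0.004]
force: [-0.2, -0.3, -0.6]
width: 85.2
gripper_force: 0.0
```

Emit:
send_rows(rows=[[[0,0,0,0,0,0],[0,0,0,0,0,0],[0,0,0,0,0,0]]])

```text
clock: 2.6
eef_pos: [567.1, 230.6, 199.7]
tool_rot: [3.14, 0.0, -0.001]
force: [0.2, -0.6, 0.0]
width: 85.2
gripper_force: 0.0
```

Run:
```python
from h import *
from cell import ctrl
D={n:ctrl.get_image(n) for n in("scene","top")}
s=ctrl.read_state();rows((568.5,234.5,120,0),(568.5,234.5,82,0),s=s)
P=s["eef_pos"]+[0,0,-50]
im=[]
for n in D:
    p=proj(D[n],P);print(n,p);a=D[n]["pixels"][:,:,::-1].copy()
    x,y=p.astype(int);x=max(x,50);im.append(cv2.resize(a[y-50:y+50,x-50:x+50],(400,400),interpolation=cv2.INTER_CUBIC));print(x-50,y-50)
cv2.imwrite("pics/c2.png",np.hstack(im))
```

```text
pose [567.3 230.4 200.1] [ 3.1407e+00 -2.0000e-04 -1.8000e-03] F [-0.55  0.29 -0.16] w 85.5 t 2.7
[ 0.11 -0.42  8.01] [ 0.0009 -0.0002 -0.0018]
[ 0.11 -0.42 11.81] [ 0.0009 -0.0002 -0.0018]
scene [362.75443036 135.24065322]
312 85
top [115.06476476 154.4107299 ]
65 104
```

View pics/c2.png

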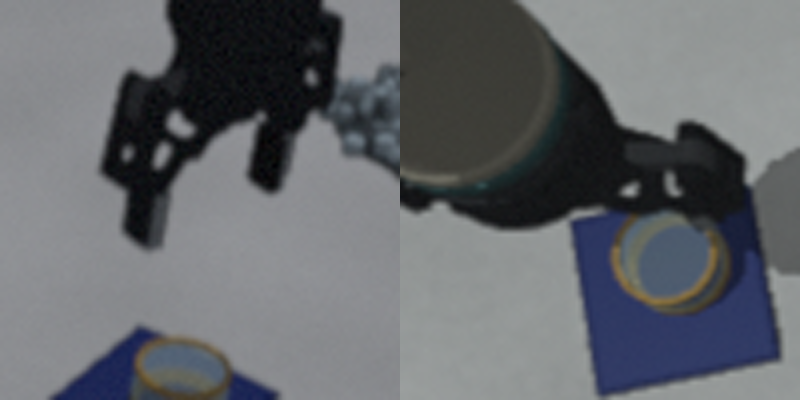

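The scene crop shows the open fingers centred over the cover: tips at about (349,146) and (379,131), within 2 px of the prediction. I'll descend and grip.

Emit:
send_rows(rows=[[[0.1,-0.4,4,0,0,0],[0.1,-0.4,8,0,0,0],[0.1,-0.4,10.5,0,0,0],[0.1,-0.4,11.8,0,0,0],[0.1,-0.4,11.8,0,0,0],[0.1,-0.4,11.8,0,0,0],[0.1,-0.4,11.8,0,0,0]]])

```text
clock: 3.4
eef_pos: [569.3, 236.6, 83.4]
tool_rot: [-3.14, -0.003, 0.0]
force: [0.6, 0.6, -0.1]
width: 85.2
gripper_force: 0.0
```

Emit:
send_rows(rows=[[[0,0,0,0,0,0],[0,0,0,0,0,0],[0,0,0,0,0,0],[0,0,0,0,0,0],[0,0,0,0,0,0],[0,0,0,0,0,0],[0,0,0,0,0,0],[0,0,0,0,0,0]]], grip=130)

```text
clock: 4.2
eef_pos: [568.7, 236.5, 83.0]
tool_rot: [-3.141, -0.001, 0.001]
force: [-1.3, -0.7, 5.7]
width: 52.4
gripper_force: 63.3
```

Emit:
send_rows(rows=[[[0,0,-4,0,0,0],[0,0,-8,0,0,0],[-0.5,4,-9,0,0,0],[-0.8,8.5,-9,0,0,0],[-1.2,13,-9,0,0,0],[-1.5,17,-9,0,0,0],[-1.75,20,-9,0,0,0],[-1.75,22,-8.5,0,0,0],[-1.75,22,-8.0,0,0,0],[-1.75,22,-8.0,0,0,0]]])

```text
clock: 5.2
eef_pos: [550.4, 16.6, 161.3]
tool_rot: [-3.141, 0.001, 0.0]
force: [-0.5, 0.7, -1.0]
width: 52.7
gripper_force: 63.5
```

Emit:
send_rows(rows=[[[0,0,0,0,0,0],[0,0,0,0,0,0],[0,0,0,0,0,0]]])

```text
clock: 5.5
eef_pos: [550.9, 17.6, 161.8]
tool_rot: [-3.141, -0.0, 0.003]
force: [-0.3, 0.3, -1.3]
width: 53.0
gripper_force: 63.5
```

Run:
```python
from h import *
from cell import ctrl
D={n:ctrl.get_image(n) for n in("scene","top")}
np.save("pics/d3.npy",D,allow_pickle=True)
s=ctrl.read_state();rows((551,16.2,120,0),s=s)
P=s["eef_pos"]+[0,0,-78]
im=[]
for n in D:
    p=proj(D[n],P);a=D[n]["pixels"][:,:,::-1]
    x,y=p.astype(int);im.append(cv2.convertScaleAbs(cv2.resize(a[y-35:y+35,x-35:x+35],(400,400),interpolation=cv2.INTER_CUBIC),alpha=1.5,beta=15));print(n,p,x-35,y-35)
cv2.imwrite("pics/c3.png",np.hstack(im))
```

```text
pose [550.9  17.1 161.8] [-3.1414e+00 -2.0000e-04  1.9000e-03] F [-0.06  0.48 -0.45] w 52.9 t 5.6
[0.01 0.09 4.18] [-0.0002 -0.0002  0.0019]
scene [278.32830987 192.83191311] 243 157
top [232.72973625 171.1957441 ] 197 136
```

View pics/c3.png

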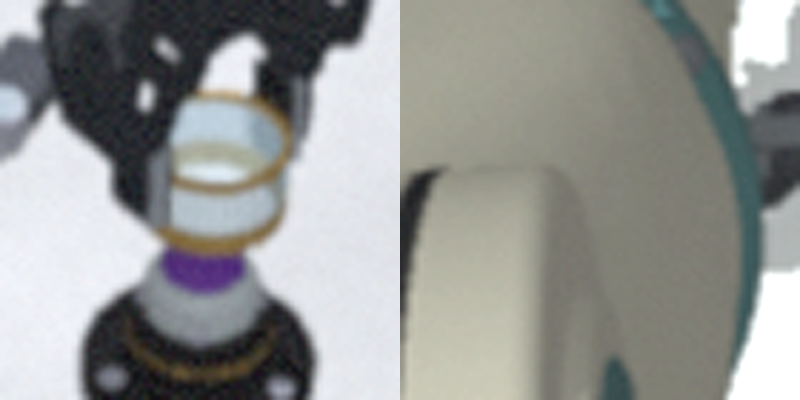

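The scene view (left) shows the cover in the fingers above the stone. Its rim is at about (280,181) and the stone at about (278,203); the top view is blocked by the arm. I'll measure the cover axis against the mount axis in the scene view.

Run:
```python
from h import *
D=np.load("pics/d3.npy",allow_pickle=True).item();s=D["scene"]
H=cv2.cvtColor(s["pixels"],cv2.COLOR_RGB2HSV)
print("TCP->rim pred",proj(s,(550.9,17.1,161.8-46)),"foot pred",proj(s,(550.9,17.1,83.8)))
for z in(0,35,58,84,116): print("mount axis",z,proj(s,(550.8,16.7,z)).round(1))
m=cv2.inRange(H,np.array((8,70,50)),np.array((30,255,255)))[170:205,262:302]
for r in m: print("".join("#" if v else "." for v in r))
```

```text
TCP->rim pred [278.96316053 180.82109602] foot pred [278.34521463 192.84801417]
mount axis 0 [276.7 222.1]
mount axis 35 [277.3 210.3]
mount axis 58 [277.7 202.2]
mount axis 84 [278.2 192.8]
mount axis 116 [278.8 180.8]
........................................
........................................
........................................
...............##...#...................
.........................##.............
..........................##............
...........................##...........
.............................##.........
.............................###........
..............................##........
...............................#........
...............................#........
...............................#........
...............................#........
..............................#.........
.............................##.........
............................##..........
..........................####..........
...........##............####...........
.............###.......##...............
...................##...................
........................................
........................................
........................................
........................................
.............................#..........
............................#...........
.........###..............##............
.........######.......#####.............
...........##############...............
.............###########................
........................................
........................................
........................................
........................................
```

Emit:
send_rows(rows=[[[-0.03,0.05,1.5,0,0,0],[-0.03,0.05,2.5,0,0,0],[-0.03,0.05,2.8,0,0,0],[-0.03,0.05,3.1,0,0,0],[-0.03,0.05,3.3,0,0,0],[-0.03,0.05,3.5,0,0,0],[-0.03,0.05,3.5,0,0,0],[-0.03,0.05,3.5,0,0,0]]])

```text
clock: 6.4
eef_pos: [550.6, 15.8, 126.9]
tool_rot: [-3.142, -0.0, 0.001]
force: [-0.1, 0.1, -0.6]
width: 52.9
gripper_force: 63.5
```

Emit:
send_rows(rows=[[[0,0,0.1,0,0,0],[0,0,0.2,0,0,0],[0,0,0.3,0,0,0],[0,0,0.3,0,0,0],[0,0,0.3,0,0,0]]])

```text
clock: 6.9
eef_pos: [550.5, 15.9, 123.6]
tool_rot: [3.142, 0.0, 0.001]
force: [0.2, -0.2, -0.6]
width: 52.9
gripper_force: 63.5
```

Emit:
send_rows(rows=[[[0,0,0.1,0,0,0],[0,0,0.2,0,0,0],[0,0,0.2,0,0,0],[0,0,0.2,0,0,0]]])

```text
clock: 7.3
eef_pos: [550.4, 15.9, 121.6]
tool_rot: [-3.142, 0.0, 0.001]
force: [-0.8, 0.2, -0.5]
width: 52.4
gripper_force: 63.5
```

Emit:
send_rows(rows=[[[0,0,0.1,0,0,0],[0,0,0.1,0,0,0],[0,0,0.1,0,0,0]]])

```text
clock: 7.6
eef_pos: [550.3, 16.1, 120.7]
tool_rot: [-3.141, 0.0, 0.001]
force: [-0.5, -0.4, -0.1]
width: 52.7
gripper_force: 63.5
```

Emit:
send_rows(rows=[[[0,0,0.1,0,0,0],[0,0,0.1,0,0,0],[0,0,0.1,0,0,0]]])

```text
clock: 7.9
eef_pos: [550.2, 15.9, 119.6]
tool_rot: [-3.142, 0.001, 0.001]
force: [-2.0, -0.2, 0.5]
width: 53.0
gripper_force: 63.6
```

Emit:
send_rows(rows=[[[0,0,0.1,0,0,0],[0,0,0.1,0,0,0],[0,0,0.1,0,0,0]]])

```text
clock: 8.2
eef_pos: [550.4, 16.0, 118.7]
tool_rot: [-3.141, 0.0, 0.001]
force: [-2.0, 1.1, 2.1]
width: 52.8
gripper_force: 63.8
```

Emit:
send_rows(rows=[[[-0.1,0,0,0,0,0],[-0.1,0,0,0,0,0],[-0.1,0,0,0,0,0]]])

```text
clock: 8.5
eef_pos: [549.9, 15.9, 118.8]
tool_rot: [-3.142, -0.001, 0.001]
force: [-0.5, 1.5, 1.8]
width: 53.3
gripper_force: 63.8
```

Run:
```python
from h import *
from cell import ctrl
D={n:ctrl.get_image(n) for n in("scene",)};s=ctrl.read_state();rows(s=s);print(s["torque"])
a=D["scene"]["pixels"][160:240,235:320,::-1]
cv2.imwrite("pics/c4.png",cv2.convertScaleAbs(cv2.resize(a,None,fx=7,fy=7,interpolation=cv2.INTER_CUBIC),alpha=1.5,beta=15))
```

```text
pose [549.9  16.  118.8] [-3.1415e+00 -9.0000e-04  8.0000e-04] F [-0.38  1.34  1.95] w 52.6 t 8.55
[0.29895434 0.07887263 0.00803313]
```

View pics/c4.png

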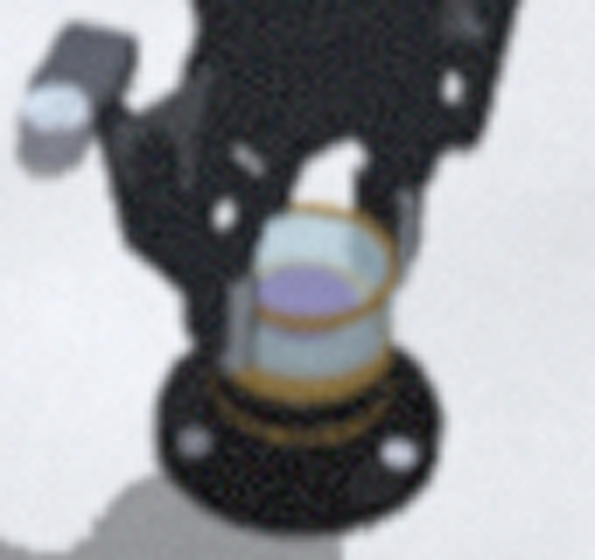

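The picture shows the cover down over the stone, on the catches, with a gap below the brass band; it is not clicked. I'll relax the side force and release.

Emit:
send_rows(rows=[[[-0.02,-0.06,0,0,0,0],[-0.02,-0.06,0,0,0,0],[-0.02,-0.06,0,0,0,0]]])

```text
clock: 8.85
eef_pos: [549.7, 16.2, 118.8]
tool_rot: [3.141, -0.001, 0.001]
force: [1.6, -0.1, 1.3]
width: 52.7
gripper_force: 63.8
```

Emit:
send_rows(rows=[[[0,0,0,0,0,0],[0,0,0,0,0,0],[0,0,0,0,0,0],[0,0,0,0,0,0],[0,0,0,0,0,0],[0,0,0,0,0,0],[0,0,0,0,0,0],[0,0,0,0,0,0]]], grip=0)

```text
clock: 9.65
eef_pos: [549.3, 16.5, 118.7]
tool_rot: [-3.142, -0.0, 0.001]
force: [0.4, -0.1, -0.3]
width: 85.4
gripper_force: 0.0
```

Emit:
send_rows(rows=[[[0,0,-1,0,0,0],[0,0,-2.5,0,0,0],[0,0,-5,0,0,0],[0,0,-9,0,0,0],[0,4,-12,0,0,0],[0,9,-12,0,0,0],[0,13.5,-12,0,0,0],[0,18,-12,0,0,0],[0,18,-12,0,0,0]]])

```text
clock: 10.55
eef_pos: [548.2, -172.6, 239.8]
tool_rot: [3.136, -0.001, -0.011]
force: [-0.2, -0.3, 0.3]
width: 85.6
gripper_force: 0.0
```

Run:
```python
from h import *
from cell import ctrl
D={n:ctrl.get_image(n) for n in("scene","top")};s=ctrl.read_state();rows((493.2,-193.2,180,0),s=s)
C={"scene":(278,200),"top":(235,175)}
im=[]
for n in D:
    x,y=C[n];im.append(cv2.convertScaleAbs(cv2.resize(D[n]["pixels"][y-32:y+32,x-32:x+32,::-1],(400,400),interpolation=cv2.INTER_CUBIC),alpha=1.4,beta=10))
cv2.imwrite("pics/c5.png",np.hstack(im))
```

```text
pose [ 549.  -164.9  239.3] [ 3.1414e+00 -4.0000e-04 -2.5000e-03] F [ 0.02  0.   -0.02] w 85.7 t 10.65
[-5.58  2.84  5.92] [ 0.0002 -0.0004 -0.0025]
```

View pics/c5.png

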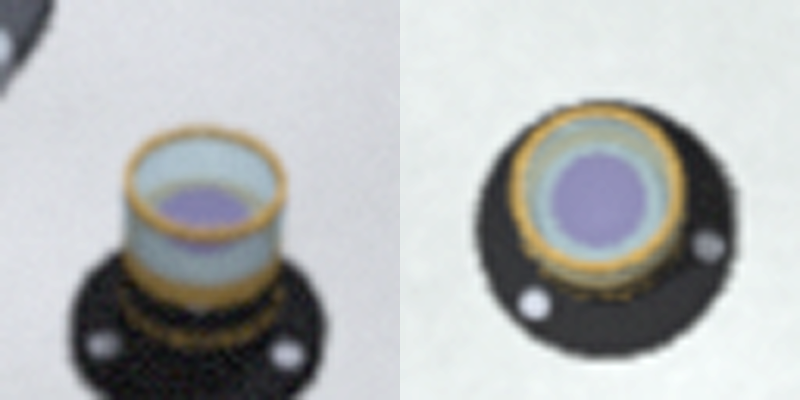

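The cover sits level and centred on the mount, still raised, and is released. Next, the stamp.

Emit:
send_rows(rows=[[[-3,1.5,2,0,0,0],[-5.6,2.8,5,0,0,0],[-5.6,2.8,5.9,0,0,0],[-5.6,2.8,5.9,0,0,0],[-5.6,2.8,5.9,0,0,0]]])

```text
clock: 11.15
eef_pos: [495.1, -190.0, 180.3]
tool_rot: [-3.141, -0.002, 0.004]
force: [0.4, 0.1, 0.4]
width: 85.3
gripper_force: 0.0
```

Run:
```python
from h import *
from cell import ctrl
D={n:ctrl.get_image(n) for n in("scene",)};s=ctrl.read_state();rows((493.2,-193.2,107,0),s=s)
print(proj(D["scene"],s["eef_pos"]-[0,0,60]),proj(D["scene"],(493.2,-193.2,79)))
a=D["scene"]["pixels"][160:270,130:230,::-1]
cv2.imwrite("pics/c6.png",cv2.convertScaleAbs(cv2.resize(a,None,fx=5,fy=5,interpolation=cv2.INTER_CUBIC),alpha=1.5,beta=15))
```

```text
pose [ 495.4 -190.2  180.6] [-3.1415e+00 -2.7000e-03  3.4000e-03] F [-0.03 -0.19 -0.08] w 85.7 t 11.2
[-0.24  0.3   7.36] [-0.0001 -0.0027  0.0034]
[174.44357461 204.57880527] [174.77792106 220.41192947]
```

View pics/c6.png

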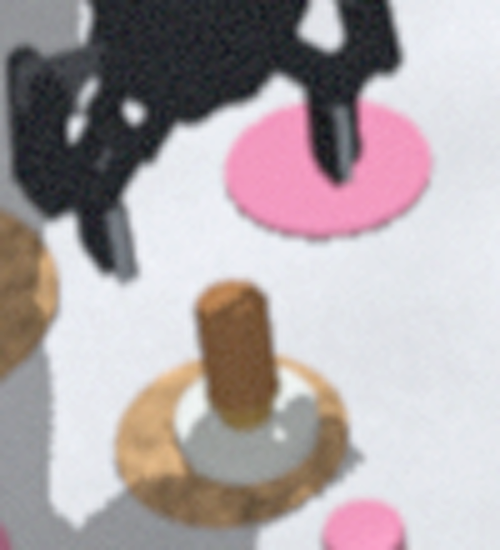

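The picture shows the handle top at about px (176,220), between the open fingers. I'll descend and grip.

Emit:
send_rows(rows=[[[-0.2,0.3,3,0,0,0],[-0.2,0.3,5.5,0,0,0],[-0.2,0.3,7,0,0,0],[-0.2,0.3,7.3,0,0,0],[-0.2,0.3,7.3,0,0,0],[-0.2,0.3,7.3,0,0,0]]])

```text
clock: 11.8
eef_pos: [492.6, -194.5, 107.8]
tool_rot: [3.141, -0.002, 0.001]
force: [-0.0, -0.1, 0.2]
width: 85.7
gripper_force: 0.0
```

Emit:
send_rows(rows=[[[0,0,0,0,0,0],[0,0,0,0,0,0],[0,0,0,0,0,0],[0,0,0,0,0,0],[0,0,0,0,0,0],[0,0,0,0,0,0],[0,0,0,0,0,0],[0,0,0,0,0,0],[0,0,0,0,0,0],[0,0,0,0,0,0]]], grip=220)

```text
clock: 12.8
eef_pos: [491.6, -194.5, 107.2]
tool_rot: [-3.142, -0.001, 0.001]
force: [-1.3, 1.1, 5.4]
width: 28.8
gripper_force: 58.9
```

Run:
```python
from h import *
rows((549.6,16.2,220,0))
```

```text
pose [ 491.6 -194.5  107.2] [-3.1416e+00 -5.0000e-04  9.0000e-04] F [-1.29  1.11  5.37] w 28.8 t 12.8
[  5.82 -21.06 -11.28] [-0.     -0.0005  0.0009]
```

Emit:
send_rows(rows=[[[0,0,-3,0,0,0],[0,0,-7,0,0,0],[0,0,-11,0,0,0],[1.2,-4.4,-11,0,0,0],[2.4,-8.8,-11,0,0,0],[3.6,-13.2,-11,0,0,0],[4.8,-17.5,-11,0,0,0],[5.8,-20,-11,0,0,0],[5.8,-21.04,-10.5,0,0,0],[5.8,-21.04,-9,0,0,0]]])

```text
clock: 13.8
eef_pos: [549.6, 17.8, 196.8]
tool_rot: [-3.141, -0.002, 0.004]
force: [0.7, -0.6, -2.9]
width: 29.1
gripper_force: 59.9
```

Emit:
send_rows(rows=[[[0,0,0,0,0,0],[0,0,0,0,0,0],[0,0,0,0,0,0],[0,0,0,0,0,0]]])

```text
clock: 14.2
eef_pos: [549.5, 15.0, 197.2]
tool_rot: [3.141, -0.001, -0.001]
force: [0.9, -0.1, -2.4]
width: 28.7
gripper_force: 59.9
```

Run:
```python
from h import *
from cell import ctrl
D={n:ctrl.get_image(n) for n in("scene",)};s=ctrl.read_state();rows((549.6,16,180,0),s=s);print(s["torque"])
a=D["scene"]["pixels"][120:240,225:335,::-1]
cv2.imwrite("pics/c7.png",cv2.convertScaleAbs(cv2.resize(a,None,fx=5,fy=5,interpolation=cv2.INTER_CUBIC),alpha=1.5,beta=15))
```

```text
pose [549.5  15.2 197.2] [ 3.1415e+00 -9.0000e-04 -3.0000e-04] F [ 1.16  0.36 -2.8 ] w 29.0 t 14.25
[ 0.01 -0.08  1.72] [ 0.0001 -0.0009 -0.0003]
[ 0.06042272  0.02622763 -0.00256895]
```

View pics/c7.png

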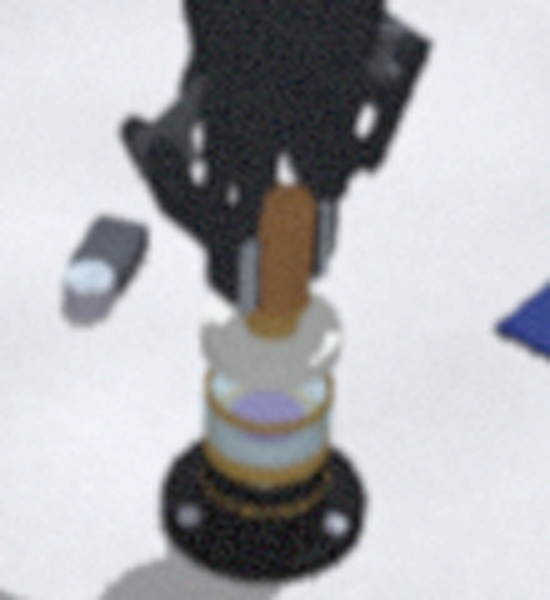

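The stamp is over the cover, but the handle seems to lean to the right in the image. I'll measure the lean against the projected vertical.

```bash
cat > lean.py <<'E'
from h import *
def lean(d,roi,P):
    H=cv2.cvtColor(d["pixels"],cv2.COLOR_RGB2HSV);c=blob(H,(5,110,30),(20,255,140),roi)
    m=np.zeros(H.shape[:2],np.uint8);cv2.drawContours(m,[c],-1,1,-1);ys,xs=np.nonzero(m)
    mid=[(y,xs[ys==y].min(),xs[ys==y].max()) for y in range(ys.min()+3,ys.max()-3)]
    mid=np.array(mid);mid=mid[(mid[:,2]-mid[:,1])>8]
    f=[np.polyfit(mid[:,0],v,1)[0] for v in (mid[:,1],mid[:,2],(mid[:,1]+mid[:,2])/2)]
    a,b=proj(d,P),proj(d,np.array(P)+[0,0,50])
    print("left,right,mid slopes",np.round(f,3),"vertical",round((b-a)[0]/(b-a)[1],3),len(mid), [ (round((proj(d,np.array(P)+np.array(v))-a)[0]/(proj(d,np.array(P)+np.array(v))-a)[1],3)) for v in ([5,0,50],[0,5,50])],mid[[0,-1]].tolist())
if __name__=="__main__":
    from cell import ctrl
    d=ctrl.get_image("scene");lean(d,(268,150,295,192),(549.5,15.2,117))
    im=cv2.cvtColor(cv2.imread("pics/scene0.png"),cv2.COLOR_BGR2RGB);lean({**d,"pixels":im},(160,210,195,255),(492,-194,27))
E
python3 lean.py
```

```text
left,right,mid slopes [ 0.012 -0.041 -0.015] vertical -0.049 16 [np.float64(-0.139), np.float64(-0.144)] [[160, 278, 287], [175, 277, 286]]
left,right,mid slopes [-0.561 -0.008 -0.284] vertical 0.145 26 [np.float64(0.08), np.float64(0.017)] [[220, 170, 182], [245, 160, 178]]
```

```bash
cat > lean2.py <<'E'
from h import *
def lean(d,r0,r1,c0,c1,P,flip=False):
    a=cv2.GaussianBlur(d["pixels"],(3,3),0).astype(float);f=a[:,:,0]-a[:,:,2];out=[]
    for y in range(r0,r1):
        v=f[y,c0:c1];h=v.max()/2;k=np.nonzero(v>h)[0];i,j=k[0],k[-1]
        if i==0 or j==c1-c0-1: continue
        out.append((y,c0+i-(v[i]-h)/(v[i]-v[i-1]),c0+j+(v[j]-h)/(v[j]-v[j+1])))
    o=np.array(out);print(o[::3].round(1).tolist())
    p,q=proj(d,P),proj(d,np.array(P)+[0,0,50])
    print("slopes L,R",[np.polyfit(o[:,0],o[:,k],1)[0].round(3) for k in(1,2)],"vertical",((q-p)[0]/(q-p)[1]).round(3))
if __name__=="__main__":
    from cell import ctrl
    d=ctrl.get_image("scene");lean(d,162,180,266,298,(549.5,15.2,117))
    im=cv2.cvtColor(cv2.imread("pics/scene0.png"),cv2.COLOR_BGR2RGB);lean({**d,"pixels":im},221,231,163,190,(492,-194,27))
E
python3 lean2.py
```

```text
[[162.0, 277.2, 287.6], [165.0, 276.6, 287.5], [168.0, 276.9, 287.4], [171.0, 277.1, 287.2], [174.0, 276.8, 286.8], [177.0, 276.8, 286.1]]
slopes L,R [np.float64(-0.003), np.float64(-0.094)] vertical -0.049
[[221.0, 169.0, 182.7], [224.0, 169.5, 182.5], [227.0, 169.9, 183.5], [230.0, 170.2, 184.2]]
slopes L,R [np.float64(0.137), np.float64(0.18)] vertical 0.145
```

The unoccluded part of the edges matches the projected vertical, so the stamp is upright. Descending.

Emit:
send_rows(rows=[[[0,-0.08,0.5,0,0,0],[0,-0.08,1.0,0,0,0],[0,-0.08,1.4,0,0,0],[0,-0.08,1.6,0,0,0],[0,-0.08,1.8,0,0,0],[0,-0.08,1.8,0,0,0],[0,-0.08,1.8,0,0,0]]])

```text
clock: 15.05
eef_pos: [549.3, 16.7, 178.7]
tool_rot: [-3.142, -0.0, 0.001]
force: [-0.1, 0.3, -2.1]
width: 29.1
gripper_force: 59.9
```

Emit:
send_rows(rows=[[[0,0,0.05,0,0,0],[0,0,0.1,0,0,0],[0,0,0.15,0,0,0],[0,0,0.2,0,0,0],[0,0,0.2,0,0,0]]])

```text
clock: 15.55
eef_pos: [549.3, 16.7, 176.6]
tool_rot: [-3.142, 0.0, 0.001]
force: [-0.6, -0.3, -2.1]
width: 28.5
gripper_force: 59.9
```

Emit:
send_rows(rows=[[[0,0,0.05,0,0,0],[0,0,0.1,0,0,0],[0,0,0.15,0,0,0],[0,0,0.2,0,0,0],[0,0,0.2,0,0,0]]])

```text
clock: 16.05
eef_pos: [549.5, 16.7, 174.9]
tool_rot: [-3.142, -0.0, 0.001]
force: [-0.7, 0.6, 2.2]
width: 28.8
gripper_force: 59.8
```

Emit:
send_rows(rows=[[[0,0,0.05,0,0,0],[0,0,0.1,0,0,0],[0,0,0.1,0,0,0]]])

```text
clock: 16.35
eef_pos: [549.5, 16.7, 173.9]
tool_rot: [-3.142, -0.001, 0.001]
force: [-1.1, -0.4, 3.3]
width: 28.4
gripper_force: 59.9
```

Emit:
send_rows(rows=[[[0,0,0.05,0,0,0],[0,0,0.1,0,0,0],[0,0,0.1,0,0,0]]])

```text
clock: 16.65
eef_pos: [549.5, 16.7, 173.0]
tool_rot: [-3.142, -0.001, 0.001]
force: [-0.9, 0.6, 5.2]
width: 29.0
gripper_force: 60.1
```

Emit:
send_rows(rows=[[[0,0,0.05,0,0,0],[0,0,0.1,0,0,0],[0,0,0.1,0,0,0]]])

```text
clock: 16.95
eef_pos: [549.5, 16.6, 171.7]
tool_rot: [3.142, -0.001, 0.001]
force: [0.5, -0.1, -2.1]
width: 29.0
gripper_force: 60.1
```

Emit:
send_rows(rows=[[[0,0,0.05,0,0,0],[0,0,0.1,0,0,0],[0,0,0.1,0,0,0]]])

```text
clock: 17.25
eef_pos: [549.1, 16.7, 170.3]
tool_rot: [3.142, 0.001, 0.001]
force: [-0.5, 0.4, -2.2]
width: 28.8
gripper_force: 60.1
```

Over the slope of the catches; next come the seal and the click, in half-millimetre steps.

Emit:
send_rows(rows=[[[0,0,0.05,0,0,0],[0,0,0.05,0,0,0]]])

```text
clock: 17.45
eef_pos: [549.2, 16.7, 170.1]
tool_rot: [-3.142, 0.0, 0.001]
force: [0.5, -0.5, 0.2]
width: 29.0
gripper_force: 60.1
```

Emit:
send_rows(rows=[[[0,0,0.05,0,0,0],[0,0,0.05,0,0,0]]])

```text
clock: 17.65
eef_pos: [549.2, 16.6, 169.9]
tool_rot: [-3.142, -0.0, 0.001]
force: [-0.4, 0.5, 2.9]
width: 28.6
gripper_force: 60.1
```

Emit:
send_rows(rows=[[[0,0,0.04,0,0,0],[0,0,0.04,0,0,0]]])

```text
clock: 17.85
eef_pos: [549.2, 16.7, 169.4]
tool_rot: [-3.142, -0.0, 0.001]
force: [-0.8, 0.3, 2.4]
width: 28.9
gripper_force: 60.1
```

Emit:
send_rows(rows=[[[0,0,0.04,0,0,0],[0,0,0.04,0,0,0]]])

```text
clock: 18.05
eef_pos: [549.2, 16.7, 169.3]
tool_rot: [-3.142, -0.0, 0.001]
force: [-1.6, 1.1, 5.7]
width: 29.2
gripper_force: 60.2
```

Emit:
send_rows(rows=[[[0,0,0.04,0,0,0],[0,0,0.04,0,0,0]]])

```text
clock: 18.25
eef_pos: [549.3, 16.7, 169.2]
tool_rot: [-3.141, -0.0, 0.001]
force: [-2.4, 0.1, 9.6]
width: 29.0
gripper_force: 60.5
```

Emit:
send_rows(rows=[[[0,0,0.04,0,0,0],[0,0,0.04,0,0,0]]])

```text
clock: 18.45
eef_pos: [549.3, 16.7, 169.1]
tool_rot: [-3.141, -0.0, 0.001]
force: [-1.7, 0.9, 12.7]
width: 28.8
gripper_force: 60.7
```

Emit:
send_rows(rows=[[[0,0,0.03,0,0,0],[0,0,0.03,0,0,0],[0,0,0.03,0,0,0]]])

```text
clock: 18.75
eef_pos: [549.3, 16.7, 169.1]
tool_rot: [-3.141, -0.001, 0.001]
force: [-3.4, 0.4, 13.9]
width: 28.9
gripper_force: 60.8
```

Emit:
send_rows(rows=[[[0,0,0,0,0,0],[0,0,0,0,0,0],[0,0,0,0,0,0],[0,0,0,0,0,0]]])

```text
clock: 19.15
eef_pos: [549.3, 16.7, 169.1]
tool_rot: [-3.141, -0.001, 0.001]
force: [-3.4, 0.5, 13.2]
width: 29.1
gripper_force: 60.8
```

Emit:
send_rows(rows=[[[0,0,0,0,0,0],[0,0,0,0,0,0],[0,0,0,0,0,0],[0,0,0,0,0,0]]])

```text
clock: 19.55
eef_pos: [549.3, 16.7, 169.1]
tool_rot: [-3.141, -0.001, 0.001]
force: [-2.8, 0.1, 14.4]
width: 28.6
gripper_force: 60.8
```

Emit:
send_rows(rows=[[[0,0,0.015,0,0,0],[0,0,0.015,0,0,0],[0,0,0.015,0,0,0],[0,0,0.015,0,0,0],[0,0,0.015,0,0,0],[0,0,0.015,0,0,0],[0,0,0.015,0,0,0],[0,0,0.015,0,0,0]]])

```text
clock: 20.35
eef_pos: [549.4, 16.7, 169.1]
tool_rot: [-3.141, -0.001, 0.001]
force: [-3.0, 1.1, 14.8]
width: 28.5
gripper_force: 60.9
```

Emit:
send_rows(rows=[[[0,0,-0.2,0,0,0],[0,0,-0.6,0,0,0],[0,0,-1.5,0,0,0],[0,0,-4,0,0,0],[0,0,-5,0,0,0],[0,0,-5,0,0,0]]])

```text
clock: 20.95
eef_pos: [550.3, 16.6, 219.2]
tool_rot: [-3.141, -0.004, 0.001]
force: [0.1, 0.4, -2.1]
width: 28.8
gripper_force: 60.0
```

Run:
```python
from h import *
rows((491.6,-194.5,150,0),(491.6,-194.5,107.2,0))
```

```text
pose [550.3  16.6 219.2] [-3.1414e+00 -3.6000e-03  6.0000e-04] F [ 0.12  0.42 -2.1 ] w 28.8 t 20.95
[-5.91 21.11  6.89] [-0.0002 -0.0036  0.0006]
[-5.93 21.11 11.17] [-0.0002 -0.0036  0.0006]
```

Now back to the mat: high first, then down to 10 mm above it.

Emit:
send_rows(rows=[[[-1.2,4.4,0,0,0,0],[-2.4,8.8,0,0,0,0],[-3.6,13.2,0,0,0,0],[-4.8,17.2,0,0,0,0],[-5.6,20,1,0,0,0],[-5.9,21.1,4,0,0,0],[-5.9,21.1,7,0,0,0],[-5.9,21.1,9,0,0,0],[-5.9,21.1,10,0,0,0],[-5.9,21.1,10,0,0,0]]])

```text
clock: 21.95
eef_pos: [489.5, -194.0, 116.1]
tool_rot: [-3.14, 0.003, 0.001]
force: [0.3, 0.3, -2.3]
width: 28.7
gripper_force: 60.0
```

Emit:
send_rows(rows=[[[0,0,0,0,0,0],[0,0,0,0,0,0]]])

```text
clock: 22.15
eef_pos: [491.2, -194.5, 118.6]
tool_rot: [3.141, -0.002, 0.001]
force: [-0.4, -0.4, -2.6]
width: 28.9
gripper_force: 60.0
```

Run:
```python
from h import *
rows((491.6,-194.5,107.2,0))
```

```text
pose [ 491.2 -194.5  118.6] [ 3.1409e+00 -2.0000e-03  1.1000e-03] F [-0.44 -0.39 -2.56] w 28.9 t 22.15
[0.04 0.   1.14] [ 0.0007 -0.002   0.0011]
```

Emit:
send_rows(rows=[[[0,0,0.5,0,0,0],[0,0,0.8,0,0,0],[0,0,0.95,0,0,0],[0,0,1.05,0,0,0],[0,0,1.1,0,0,0],[0,0,1.1,0,0,0],[0,0,1.1,0,0,0]]])

```text
clock: 22.85
eef_pos: [490.4, -194.3, 107.2]
tool_rot: [-3.142, -0.0, 0.001]
force: [-2.4, 1.0, 5.0]
width: 28.8
gripper_force: 60.9
```

Emit:
send_rows(rows=[[[0,0,0.05,0,0,0],[0,0,0.05,0,0,0]]])

```text
clock: 23.05
eef_pos: [490.4, -194.3, 107.2]
tool_rot: [-3.142, -0.0, 0.001]
force: [-2.9, 0.3, 10.8]
width: 28.6
gripper_force: 61.1
```

Standing on the mat; back off the preload, open, rise and look.

Emit:
send_rows(rows=[[[0,0,-0.06,0,0,0],[0,0,-0.06,0,0,0]]])

```text
clock: 23.25
eef_pos: [490.4, -194.3, 107.2]
tool_rot: [-3.142, -0.0, 0.001]
force: [-2.7, 1.4, 6.6]
width: 28.5
gripper_force: 60.5
```

Emit:
send_rows(rows=[[[0,0,0,0,0,0],[0,0,0,0,0,0],[0,0,0,0,0,0],[0,0,0,0,0,0],[0,0,0,0,0,0],[0,0,0,0,0,0],[0,0,0,0,0,0],[0,0,0,0,0,0],[0,0,0,0,0,0]]], grip=0)

```text
clock: 24.15
eef_pos: [490.4, -194.4, 106.8]
tool_rot: [3.142, -0.0, 0.001]
force: [0.1, -1.3, 0.2]
width: 85.4
gripper_force: 0.0
```

Emit:
send_rows(rows=[[[0,0,-1.5,0,0,0],[0,0,-4,0,0,0],[0,0,-8,0,0,0],[0,0,-12,0,0,0],[0,4,-16,0,0,0],[0,8,-16,0,0,0],[0,12,-16,0,0,0],[0,16,-16,0,0,0],[0,18,-16,0,0,0],[0,18,-16,0,0,0]]])

```text
clock: 25.15
eef_pos: [489.0, -378.5, 266.5]
tool_rot: [3.139, 0.0, -0.005]
force: [-0.6, 0.8, 0.4]
width: 85.1
gripper_force: 0.0
```

Run:
```python
from h import *
from cell import ctrl
D={n:ctrl.get_image(n) for n in("scene","top")};rows()
C={"scene":[(278,205),(177,238)],"top":[(235,175),(337,205)]}
r=[np.hstack([cv2.resize(D[n]["pixels"][y-32:y+32,x-32:x+32,::-1],(300,300),interpolation=cv2.INTER_CUBIC) for x,y in C[n]]) for n in D]
cv2.imwrite("pics/c8.png",cv2.convertScaleAbs(np.vstack(r),alpha=1.4,beta=10))
```

```text
pose [ 490.3 -373.8  266.3] [-3.1402e+00  6.0000e-04  2.0000e-04] F [1.08 0.58 0.13] w 85.3 t 25.25
```

View pics/c8.png

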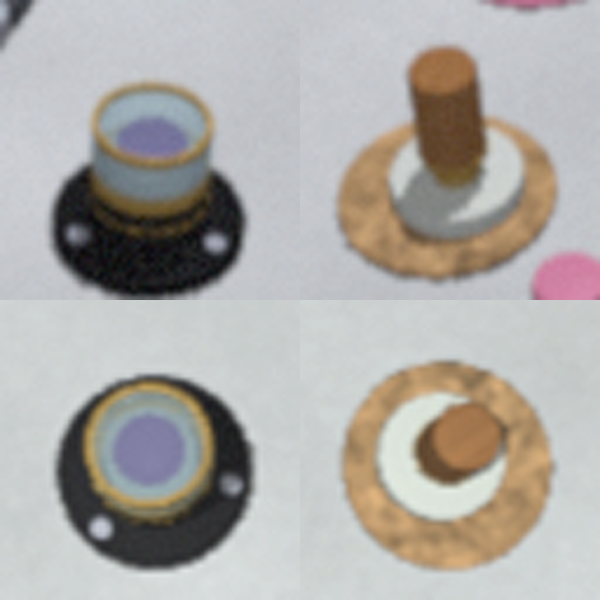

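The cover is level and about 6 mm lower, so it has clicked home. The stamp stands upright well inside the small cork mat, and the arm is clear.

```bash
python3 -c "
from cell import ctrl
print(ctrl.finish_job())"
```

```text
the job is handed in; nothing more can be done
None
```

I handed the job in at about 25 s, with no verdict returned: the cover sits level about 6 mm lower, so I take it as clicked, though I only saw a slight force dip; it was held at about 16–17 N for over half a second, the stamp is upright on its small cork mat, and nothing else was handled.

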